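Bleed and lock the docked sprayer

TASK

The disinfectant sprayer lies on its side on the sloped service stand and has to be bled before it is put away. Swing the lock bar off the trigger opening, squeeze the trigger fully home against the grip between the two fingers and hold it there for two seconds, without ever pressing on the trigger with more than 30 N; then let it spring back and swing the lock bar fully back across the opening against its stop. Leave the mug, bottle and jar where they stand.

Things in the scene. Friction and masses are not known exactly. Their poses are not given: they have to be found in the camera images.
- stand: steel service stand, fixed; base plate 260 x 200 x 10 mm, its centre at (20, -50) mm in this frame; origin at table height; z up, the slope rises along +x; two posts carry the sprayer
- gun: grey spray gun on its side, fixed, sloped 30 degrees: +x up the slope along the barrel, +z out of its upper side (30 degrees off vertical, leaning to the stand's -x), +y along the grip away from the barrel. Origin: grip's middle, 160 mm above the table. Barrel 60 mm thick, axis y = -95, x -115 to 185 mm. White tank x 120 to 170, y -90 to 15, z -22 to 22 mm
- grip: black grip bar, fixed, frame as the gun's; x -14 to 14, z -15 to 15, y -75 to 60 mm. A 14 mm round guard bar at z = 0 runs from the barrel along x = 99 to y = 56 mm, then along y = 56 mm back to the grip's end. The opening between grip and guard, where the trigger stands, goes right through; 75 mm or more is free below it
- trigger (a joint): plain metal trigger bar 10 x 75 x 24 mm (gun z -12 to 12) on the grip's +x side, hinged about gun z at gun x = 24, y = -55 mm. 0 rad: released, leaning 0.35 rad out, front face at gun x = 48 mm where y = 0. 0.35 rad: fully home, parallel to the grip, front face at x = 29 mm. Sprung: at y = 0 about 4 N to start, 10 N to hold home
- trigger_pad (a point): point on the trigger bar's middle line, 55 mm from its hinge (released: at gun x = 43, y = -3, z = 0 mm)
- lock (a joint): flat aluminium lock bar 62 x 30 x 6 mm above the trigger opening (gun z 18 to 24 mm), hinged about gun z on the guard. 0 rad: against its stop, pointing to gun -x across the opening. It swings towards gun +y as the value grows, to 2.0 rad; at 1.57 it lies along +y, clear of the opening. Stays where left (1.6 N at the knob)
- lock_knob (a point): middle of the round black knob on the lock bar's free end, 16 mm in diameter, standing 34 mm above the bar along the gun's z, 50 mm from the hinge; this point is 22 mm above the bar's upper face
- lock_pivot (a point): the lock bar's hinge, at gun x = 99, y = 12, z = 18 mm; fixed
- mug: white mug, 82 mm wide, 95 mm tall, bystander; origin under its centre
- bottle: capped bottle, 72 mm in diameter, 170 mm tall, bystander; origin under its centre
- jar: glass jar with lid, 80 mm in diameter, 100 mm tall, bystander; origin under its centre

How it is judged:
On the way, in this order (a step that is already met when the one before it is completed fails the run):
1. the lock bar is swung off the opening (beyond 1.2 rad) (value of joint lock above 1.2 rad), for 0.1 s.
2. the trigger is fully home (beyond 0.31 rad), squeezed against the grip with a finger on each (over 0.5 N), for 1.5 s, the lock bar still off (value of joint trigger above 0.31 rad and contact force between the fingers and trigger above 0.5 N and contact force between the fingers and grip above 0.5 N and value of joint lock above 1.2 rad), for 1.5 s.
3. the trigger has sprung back (below 0.04 rad) with the lock bar still off (value of joint trigger below 0.04 rad and value of joint lock above 1.2 rad), for 0.1 s.
At the end, for the whole second after the job is handed in: the lock bar is back across the opening at its stop (below 0.1 rad) and the trigger is released (below 0.04 rad) (value of joint lock below 0.1 rad and value of joint trigger below 0.04 rad); the robot touches nothing.
It fails at once if the trigger is pressed with more than 30 N (contact force between the fingers and trigger above 30 N).
It fails at once if the mug, bottle or jar is moved by more than 30 mm (distance of any of mug, bottle, jar from where it was at the start of the episode above 0.03 m).
It also fails if it takes over 72 s, if anything falls off the work surface, if the arm or the gripper's body presses on something with over 40 N, if the wrist force passes 120 N, or if a joint passes its speed limit or range.

ROBOT

A 7-joint arm with a two-finger parallel gripper is mounted at the origin on the work surface. World frame = base frame: x ahead of the robot, y to its left, z up, the work surface at z = 0. Lengths are in m, angles in rad, forces in N, time in s.
With the tool pointing down it reaches from about 0.375 to 0.925 m from the base axis. Payload 3.1 kg.
Tool frame: the origin (TCP) lies between the finger pads; the fingertips stand 19 mm ahead of it and the grasp point (between the pads) is the TCP; z points along the fingers, y is the line along which they close (so a half turn about z gives the same grasp; the last joint's range is limited). The gripper opens to 85 mm and grips with 20 to 120 N. Pads are 22 mm wide; open, the fingers measure 114 mm over their backs; the gripper's body (76 mm by 85 mm) begins 54 mm behind the grasp point. The pads swing forward as they close: fully open they stand 13 mm farther back than shut.
Start: joints at [1.103, 0.383, 0.044, 1.598, -0.018, 1.161, -0.05], TCP at [0.235, -0.606, 0.25] pointing down, gripper open.
Joint ranges: [-2.61, 2.61], [-0.41, 2.15], [-1.48, 1.57], [0, 2.5], [-1.57, 4.71], [0.05, 1.97], [-2.85, 2.85]. Speed limits (rad/s): [2.79, 2.79, 3.14, 3.14, 3.14, 3.14, 3.14].

INTERFACE

Orientations are given as a unit quaternion [x, y, z, w].
In Python, from bench import move_ptp, movel, move_j, move_gripper, pause, inverse_kinematics, read_camera, camera_params, MotionError, sign_off, look_for, tip_of, read_time_s, read_qpos, read_joint_vel, read_effort, read_eef_pos, read_tcp_rot, read_ft_force, read_ft_torque, read_finger_gap, read_grasp_force gives the robot as it stands. Calls block until the motion is done:
- move_ptp(position, orientation): joint-space move of the TCP to a pose.
- movel(position, orientation=None, speed=0.15): straight line of the TCP; orientation=None keeps the orientation; speed is the mean speed in m/s.
- move_j(angles): joint-space move.
- move_gripper(opening, effort=None): finger opening in m; effort is the grip in N (None keeps the last); returns when the fingers have stopped.
- pause(seconds).
- inverse_kinematics(position, orientation): joint angles nearest the present ones, or None.
- read_camera(name): name is "side" or "top"; returns the picture (480x640x3 uint8, red, green, blue); there is no depth.
- camera_params(name): a dict with "K" (3x3 intrinsics, pixels), "camera_from_world" (4x4, takes a point from world to camera coordinates). Camera axes: x right, y down, z forward; pixel columns grow to the right and rows downward; lengths in m; the calibration is good to about 2 mm. A picture is of the moment at which its call begins. camera_params takes no time and is no camera call.
A pose or a line that the arm cannot do raises MotionError and nothing moves.
- sign_off(): hands the job in; it is judged then, once.
Trained networks look in the newest picture that a camera, given by its name, has taken for a name from the list of things; names that differ only in an ending like _2 or _b are one class to them, and where a whole thing is asked for, a point or a joint stands for the part that bears it (a point fixed in the world has none). Each returns a list of dicts, best first, with "confidence" (0 to 1); they miss things now and then, are a little off and sometimes report something else, mostly with a low value. They report only what shows in the picture. A call takes as long as a camera call.
- look_for(camera, name): "at" ([column, row] in pixels, amid what is visible of it).
- tip_of(camera, name): "at" ([column, row] in pixels: a listed point, or the origin of a listed thing).
Readings, each from a call of its own:
- read_time_s(): time.
- read_qpos(): joint angles.
- read_joint_vel(): joint speeds.
- read_effort(): joint torques, N m.
- read_eef_pos(): TCP position.
- read_tcp_rot(): TCP orientation.
- read_ft_force(): force on the tool from outside, world axes, zero at the start.
- read_ft_torque(): the same for the moment, N m.
- read_finger_gap(): finger opening in m.
- read_grasp_force(): force on a finger pad.
Only numpy, scipy, OpenCV 4.12 (cv2) and the standard library are available. Lean on these libraries where they do the work, as an engineer would, in place of code of your own. Each camera call takes 0.05 s, during which the arm holds its last target. There are 200 camera calls.

## Working session

There is one attempt and no reset: what is moved stays moved. The work goes in short steps, each a Python script; the robot and the scene stay as the last script left them, time stands still between calls to the robot, and variables do not carry over. Pictures are saved under pics/ and viewed, at most 10 in all, crops included, and the job is handed in when it is done.

```bash
ls; mkdir -p pics; python3 - <<'E'
from bench import *
import cv2, numpy as np
ims=[]
for c in("top","side"):
    im=read_camera(c); cv2.imwrite(f"pics/{c}0.png",im[:,:,::-1])
    p=camera_params(c); print(c,np.round(p["K"],1).tolist(),np.round(p["camera_from_world"],3).tolist())
    for n in("trigger_pad","lock_knob","lock_pivot","gun","grip","stand","mug","bottle","jar"):
        print(n,[(np.round(d["at"],1).tolist(),round(d["confidence"],2)) for d in tip_of(c,n)[:2]])
print(read_time_s())
E
```

```text
pics
top [[463.4, 0.0, 314.4], [0.0, 463.4, 238.7], [0.0, 0.0, 1.0]] [[0.036, -0.999, 0.001, -0.034], [-0.971, -0.036, -0.235, 0.616], [0.235, 0.008, -0.972, 0.976], [0.0, 0.0, 0.0, 1.0]]
trigger_pad [([321.6, 215.0], 0.66)]
lock_knob [([309.9, 214.7], 0.91)]
lock_pivot [([327.1, 189.8], 0.62)]
gun [([312.7, 232.6], 0.76), ([389.9, 357.9], 0.28)]
grip [([315.6, 228.8], 0.62), ([328.3, 189.5], 0.58)]
stand [([326.2, 257.7], 0.91)]
mug [([236.2, 210.8], 0.76)]
bottle [([392.5, 358.4], 0.95)]
jar [([404.9, 293.3], 0.77)]
side [[438.0, 0.0, 318.8], [0.0, 438.0, 241.8], [0.0, 0.0, 1.0]] [[0.938, -0.347, -0.016, -0.563], [-0.216, -0.545, -0.81, 0.224], [0.273, 0.763, -0.586, 0.793], [0.0, 0.0, 0.0, 1.0]]
trigger_pad [([344.7, 218.9], 0.63), ([359.4, 197.6], 0.6)]
lock_knob [([335.3, 194.0], 0.6)]
lock_pivot [([363.0, 199.3], 0.91)]
gun [([324.4, 224.4], 0.83)]
grip [([324.1, 222.1], 0.8)]
stand [([322.0, 294.6], 0.94)]
mug []
bottle []
jar [([317.0, 382.7], 0.7)]
1.0
```

View pics/top0.png

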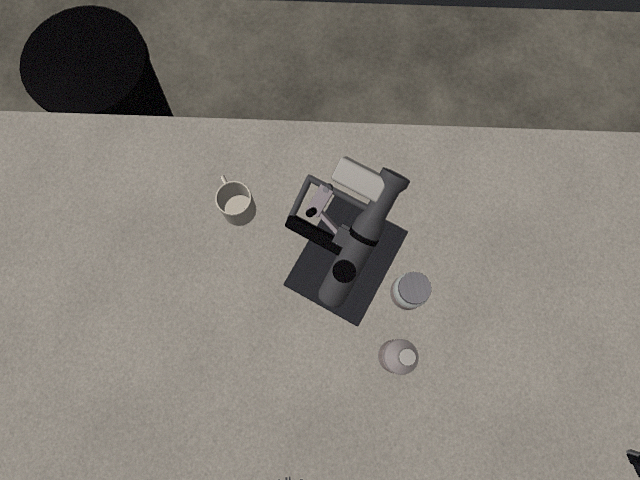

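View pics/side0.png

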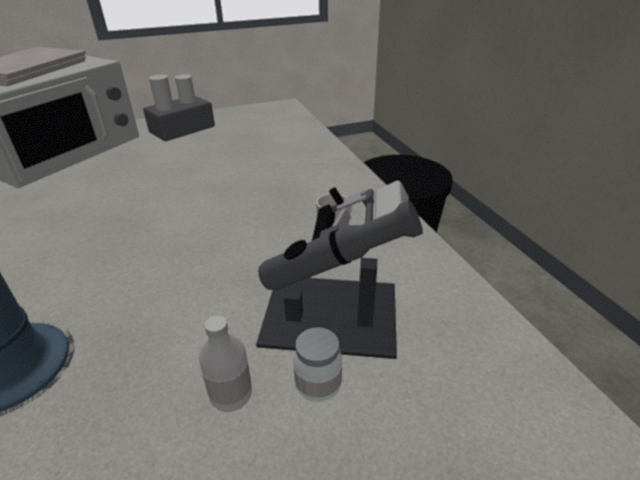

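The top picture shows the barrel running up-right from (330,300) to (395,180). The lock bar runs from the pivot at about (327,190) to the knob at (311,212), and the mug (235,200), jar (412,290) and bottle (400,357) stand clear. The side picture agrees: knob at (336,195), plate corners at (257,346), (397,355) and (397,282). The network points match both pictures, so next I'll fit the stand pose from both views.

```bash
cat > h.py <<'E'
from bench import *
import cv2, numpy as np, json
from scipy.optimize import least_squares
from scipy.spatial.transform import Rotation as R
P={c:camera_params(c) for c in("top","side")}
def proj(c,X):
    M=np.array(P[c]["camera_from_world"]); q=np.array(P[c]["K"])@(M[:3,:3]@X+M[:3,3]); return q[:2]/q[2]
RG=R.from_euler("y",-30,degrees=True)
def world(p,g):   # p = x,y,yaw,z of the stand; g in gun frame, mm
    return np.array([p[0],p[1],p[3]+.16])+(R.from_euler("z",p[2])*RG).apply(np.array(g)/1e3)
def worlds(p,s): return np.array([p[0],p[1],p[3]])+R.from_euler("z",p[2]).apply(np.array(s)/1e3)
def knob(a): return np.array([99-50*np.cos(a),12+50*np.sin(a),46])
def tri(a,b):
    M=[np.array(P[c]["K"])@np.array(P[c]["camera_from_world"])[:3] for c in("top","side")]
    x=cv2.triangulatePoints(*M,np.float64(a),np.float64(b)).ravel(); return x[:3]/x[3]
def quat(p,ydir): # tool z = -gun z, tool y (closing) along ydir in gun xy
    y=np.array([*ydir,0])/np.hypot(*ydir); z=np.array([0,0,-1.]); m=np.column_stack([np.cross(y,z),y,z])
    return (R.from_euler("z",p[2])*RG*R.from_matrix(m)).as_quat()
E
python3 - <<'E'
from h import *
T={"pad":([43,-3,0],(321.6,215),None),"knob":(knob(0),(309.9,214.7),(335.3,194)),"piv":([99,12,18],(327.1,189.8),(363,199.3)),
"gun":([0,0,0],(312.7,232.6),(324.4,224.4)),"pad2":([43,-3,0],None,(344.7,218.9))}
S={"st":([0,0,0],(326.2,257.7),(322,294.6)),"c1":([-110,50,10],(285,285),None),"c2":([-110,-150,10],(358,326),(257,346)),"c3":([150,-150,10],(408,236),(397,355)),"c4":([150,50,10],None,(397,282))}
def res(p,v=0):
    r=[]
    for D,f in((T,world),(S,worlds)):
        for n,(g,a,b) in D.items():
            for c,u in(("top",a),("side",b)):
                if u is not None:
                    d=proj(c,f(p,g))-u; r+=list(d)
                    if v: print(n,c,np.round(d,1))
    return np.array(r)
s=least_squares(res,[.55,0,-.5,0],loss="soft_l1",f_scale=1.5); p=s.x
print(np.round(p,4)); res(p,1)
for n in("knob","piv","gun"): print(n,np.round(tri(*T[n][1:]),3),np.round(world(p,T[n][0]),3))
json.dump(list(p),open("p.json","w"))
for c in P:
    im=read_camera(c)[:,:,::-1].copy(); u=proj(c,world(p,[20,-20,0])); sc=4; w,h=95,75
    x0,y0=int(u[0])-w,int(u[1])-h
    im=cv2.resize(im[y0:y0+2*h,x0:x0+2*w],None,fx=sc,fy=sc,interpolation=cv2.INTER_CUBIC)
    px=lambda X:tuple(int(v) for v in (proj(c,X)-[x0,y0])*sc+sc/2)
    for g,col in((knob(0),(0,0,255)),([99,12,18],(0,255,0)),([43,-3,12],(255,255,0)),([99,56,0],(255,0,255)),([14,60,15],(0,255,255)),([-14,60,15],(0,255,255)),([170,15,22],(255,0,0)),([120,15,22],(255,0,0)),([185,-95,30],(0,128,255))):
        cv2.circle(im,px(world(p,g)),5,col,1)
    for s_ in([-110,50,10],[-110,-150,10],[150,-150,10],[150,50,10]): cv2.circle(im,px(worlds(p,s_)),5,(255,255,255),1)
    cv2.imwrite(f"pics/{c}_fit.png",im)
q0=read_qpos()
for yd in((1,1),(-1,-1),(1,-1),(-1,1),(1,0),(-1,0),(0,1),(0,-1)):
    print(yd,[ (None if (j:=inverse_kinematics(world(p,g),quat(p,yd))) is None else np.round(j,2).tolist()) for g in(knob(0)+[0,0,60],knob(0),knob(1.7),[17,0,0])])
E
```

```text
[ 0.6013 -0.0311 -0.4749  0.0057]
pad top [12.2  3.7]
knob top [13.6  1.9]
knob side [-0.8  3.8]
piv top [10.6  2.3]
piv side [ 2.8 -0.3]
gun top [10.7  3.4]
gun side [-0.8  5.4]
pad2 side [-1.6  3.4]
st top [-4.1 -5.6]
st side [ 2.3 -2.6]
c1 top [-4.3 -3.9]
c2 top [-1.9 -2.5]
c2 side [-0.3 -7.7]
c3 top [-1.  -8.1]
c3 side [ 1.  -4.9]
c4 side [-1.4 -4.2]
knob [ 0.633 -0.003  0.221] [ 0.624 -0.029  0.23 ]
piv [ 0.682 -0.034  0.218] [ 0.675 -0.056  0.231]
gun [ 0.61  -0.009  0.162] [ 0.601 -0.031  0.166]
(1, 1) [[0.64, 0.11, -0.87, 2.0, 0.62, 0.75, -0.3], [0.61, 0.25, -0.86, 2.0, 0.83, 0.71, -0.45], [0.48, 0.34, -0.78, 1.82, 0.83, 0.81, -0.43], [0.63, 0.34, -0.87, 2.06, 1.02, 0.66, -0.63]]
(-1, -1) [[0.96, 0.19, -1.24, 1.99, 0.75, 0.8, 2.76], [-1.31, 0.49, 1.41, 2.07, -0.47, 0.54, -2.53], [-1.21, 0.65, 1.39, 1.89, -0.65, 0.68, -2.44], [-1.25, 0.66, 1.39, 2.14, -0.87, 0.5, -2.2]]
(1, -1) [[0.83, 0.15, -1.09, 2.0, 0.68, 0.77, -1.91], [0.73, 0.29, -0.99, 2.0, 0.89, 0.75, -2.06], [0.56, 0.38, -0.89, 1.82, 0.89, 0.85, -2.03], [0.58, 0.32, -0.81, 2.07, 1.0, 0.64, -2.18]]
(-1, 1) [[0.35, 0.07
[... 208 characters left out ...]
, -1.11], [0.75, 0.3, -1.02, 2.0, 0.91, 0.76, -1.29], [0.61, 0.4, -0.96, 1.82, 0.92, 0.87, -1.26], [0.67, 0.36, -0.92, 2.06, 1.05, 0.68, -1.43]]
(-1, 0) [[0.96, 0.19, -1.24, 1.99, 0.75, 0.8, 1.97], [0.9, 0.41, -1.23, 1.99, 1.04, 0.85, 1.78], [0.79, 0.55, -1.24, 1.81, 1.12, 1.01, 1.78], [0.9, 0.53, -1.24, 2.06, 1.24, 0.86, 1.62]]
(0, 1) [[0.5, 0.09, -0.73, 2.01, 0.59, 0.73, 0.51], [0.5, 0.22, -0.72, 2.0, 0.77, 0.68, 0.37], [0.43, 0.33, -0.72, 1.83, 0.8, 0.8, 0.38], [0.51, 0.3, -0.73, 2.07, 0.96, 0.62, 0.2]]
(0, -1) [[0.85, 0.15, -1.11, 2.0, 0.69, 0.78, -2.7], [0.55, 0.23, -0.79, 2.0, 0.8, 0.69, -2.79], [0.36, 0.31, -0.64, 1.83, 0.76, 0.78, -2.74], [-0.99, 0.32, 0.96, 2.13, 0.06, 0.38, -2.21]]
```

```bash
python3 - <<'E'
from h import *
T={"pad":([43,-3,0],(321.6,215),(344.7,218.9)),"knob":(knob(0),(309.9,214.7),(335.3,194)),"piv":([99,12,18],(327.1,189.8),(363,199.3)),
"gun":([0,0,0],(312.7,232.6),(324.4,224.4)),"grip":([0,0,0],(315.6,228.8),(324.1,222.1))}
S={"c1":([-110,50,10],(285,285),None),"c2":([-110,-150,10],(358,326),(257,346)),"c3":([150,-150,10],(408,236),(397,355)),"c4":([150,50,10],None,(397,282))}
def res(p,D,f,v=0):
    r=[]
    for n,(g,a,b) in D.items():
        for c,u in(("top",a),("side",b)):
            if u is not None:
                d=proj(c,f(p,g))-u; r+=list(d)
                if v: print(n,c,np.round(d,1))
    return np.array(r)
for D,f in((S,worlds),(T,world)):
    s=least_squares(res,[.6,0,-.5,0],loss="soft_l1",f_scale=1.5,args=(D,f)); p=s.x
    print(np.round(p,4)); res(p,D,f,1)
print("tri pad",tri(*T["pad"][1:]),world(p,T["pad"][0]))
json.dump(list(p),open("p.json","w"))
out=[]
for c in P:
    im=read_camera(c)[:,:,::-1].copy(); u=proj(c,world(p,[40,-40,0])); sc=4; w,h=95,70
    x0,y0=int(u[0])-w,int(u[1])-h
    im=cv2.resize(im[y0:y0+2*h,x0:x0+2*w],None,fx=sc,fy=sc,interpolation=cv2.INTER_CUBIC)
    px=lambda X:tuple(int(v) for v in (proj(c,X)-[x0,y0])*sc+sc/2)
    for g,col in((knob(0),(0,0,255)),([99,12,24],(0,255,0)),([43,-3,12],(255,255,0)),([99,56,0],(255,0,255)),([14,60,15],(0,255,255)),([-14,60,15],(0,255,255)),([170,15,22],(255,0,0)),([120,15,22],(255,0,0)),([185,-95,30],(0,128,255)),([-115,-95,30],(0,128,255))):
        cv2.circle(im,px(world(p,g)),5,col,1)
    cv2.imwrite(f"pics/{c}_fit2.png",im)
E
```

```text
[ 0.5962 -0.037  -0.465  -0.0034]
c1 top [-1.4 -0.7]
c2 top [ 0.9 -0.2]
c2 side [-1.1 -0.8]
c3 top [ 0.4 -5.8]
c3 side [0.4 1. ]
c4 side [-2.8  0.8]
[ 0.6113 -0.0063 -0.5359 -0.0016]
pad top [1.  0.2]
pad side [-2.1 -0.4]
knob top [ 1.8 -2.4]
knob side [-0.5  0.4]
piv top [ 0.2 -0.9]
piv side [ 2.  -2.9]
gun top [-1.1 -0.8]
gun side [-0.5  0.8]
grip top [-4.  3.]
grip side [-0.2  3.1]
tri pad [ 0.64489966 -0.02620782  0.17636577] [ 0.64181964 -0.027887    0.17985526]
```

View pics/top_fit2.png

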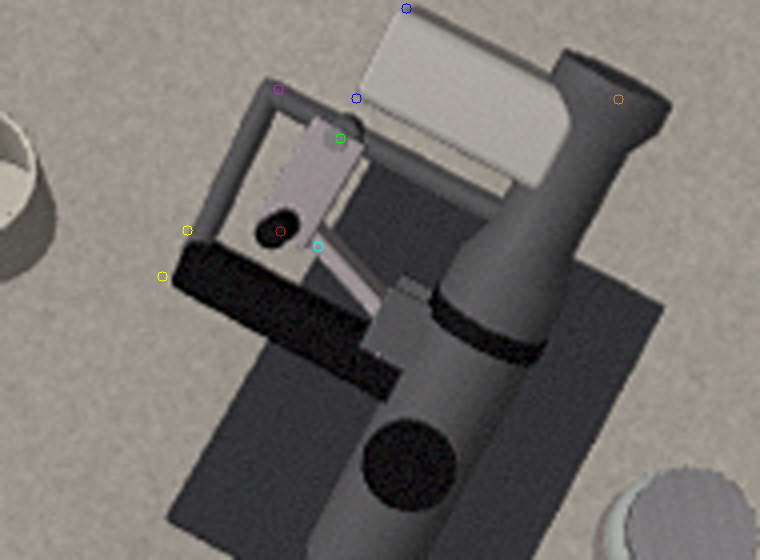

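View pics/side_fit2.png

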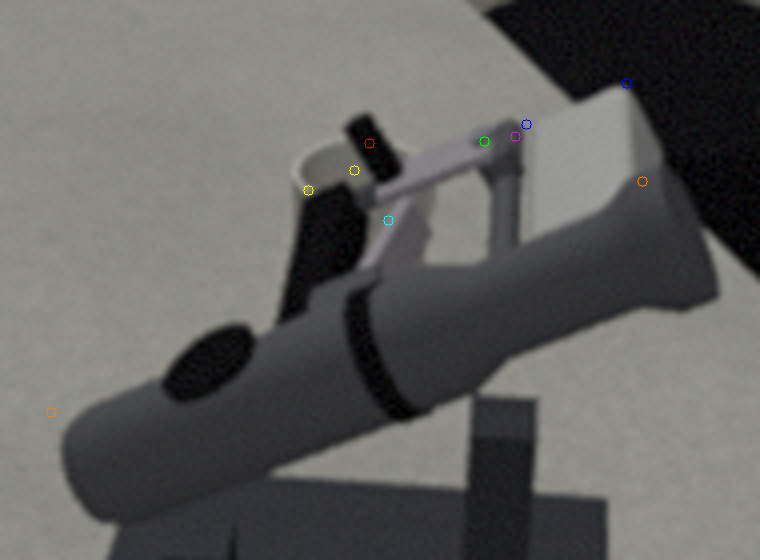

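The crops show the fit sitting on the gun to within 1 to 3 px: knob middle at about (277,227) top and (373,146) side, grip end at (175,283) top, tank corners at (410,5) and (360,92) top. The gun fit stands on its own, with the plate offset from it. I'll refine with those crop features and repeated network readings, then go above the knob.

```bash
python3 - <<'E'
from h import *
p=np.array(json.load(open("p.json")))
off={}
for c in P:
    u=proj(c,world(p,[40,-40,0])); off[c]=np.array([int(u[0])-95,int(u[1])-70])
F=[]
for c,g,u in (("top",[-14,60,15],(175,283)),("top",[170,15,22],(410,5)),("top",[120,15,22],(360,92)),("top",knob(0),(277,227)),("side",knob(0),(373,146)),("side",[170,15,22],(630,82)),("side",[120,15,22],(524,128)),("top",[99,56,0],(274,92))):
    F.append((c,g,(np.array(u)-1.5)/4+off[c]))
N={"trigger_pad":[43,-3,0],"lock_knob":knob(0),"lock_pivot":[99,12,18],"gun":[0,0,0]}
for c in P:
    acc={n:[] for n in N}
    for k in range(3):
        read_camera(c)
        for n in N:
            for d in tip_of(c,n)[:2]:
                if np.hypot(*(proj(c,world(p,N[n]))-d["at"]))<8: acc[n].append(d["at"]); break
    for n,a in acc.items():
        if a: F.append((c,N[n],np.mean(a,0))); print(c,n,len(a),np.round(np.std(a,0),1))
f=lambda p:np.concatenate([proj(c,world(p,g))-u for c,g,u in F])
s=least_squares(f,p,loss="soft_l1",f_scale=1.5); print(np.round(s.x,4)); print(np.round(f(s.x).reshape(-1,2),1).tolist())
p=s.x; json.dump(list(p),open("p.json","w"))
for c in P:
  J=None
q=quat(p,(1,1))
for g in (knob(0)+[0,0,70],knob(0)+[0,0,4],knob(1.75)+[0,0,4],[17,0,0],[17,0,70]):
    for yd in((1,1),(1,0)):
        j=inverse_kinematics(world(p,g),quat(p,yd)); print(yd,None if j is None else np.round(j,2).tolist())
print(world(p,knob(0)),read_time_s())
E
```

```text
top trigger_pad 3 [1.  0.6]
top lock_knob 3 [0.2 1.6]
top lock_pivot 3 [1.  0.6]
top gun 3 [0.5 0.4]
side trigger_pad 3 [1.3 0.7]
side lock_knob 3 [0.9 1.4]
side lock_pivot 3 [0.4 0.9]
side gun 3 [0.7 1.1]
[ 0.611  -0.0072 -0.5157 -0.0028]
[[-2.9, -0.9], [-1.9, 0.6], [-1.4, 1.5], [1.0, 1.3], [-1.2, -0.0], [-1.2, 0.3], [0.5, -0.6], [0.5, -0.4], [0.7, -2.2], [0.9, -0.2], [2.0, 1.5], [-0.2, -2.1], [0.6, -0.5], [0.3, 0.9], [2.7, -0.8], [-0.9, 0.4]]
(1, 1) [0.64, 0.16, -0.96, 1.97, 0.71, 0.82, -0.45]
(1, 0) [0.75, 0.19, -1.09, 1.97, 0.76, 0.85, -1.27]
(1, 1) [0.61, 0.32, -0.93, 1.97, 0.93, 0.79, -0.6]
(1, 0) [0.72, 0.38, -1.08, 1.97, 1.0, 0.85, -1.43]
(1, 1) [0.48, 0.41, -0.86, 1.78, 0.92, 0.89, -0.54]
(1, 0) [0.56, 0.45, -0.97, 1.78, 0.98, 0.94, -1.36]
(1, 1) [0.61, 0.41, -0.94, 2.03, 1.12, 0.76, -0.77]
(1, 0) [0.61, 0.41, -0.93, 2.03, 1.12, 0.76, -1.55]
(1, 1) [0.69, 0.25, -1.03, 2.05, 0.89, 0.78, -0.62]
(1, 0) [0.76, 0.28, -1.11, 2.05, 0.94, 0.81, -1.43]
[ 0.63385194 -0.00631394  0.22150533] 2.7
```

```bash
python3 - <<'E'
from h import *
p=np.array(json.load(open("p.json"))); q=quat(p,(1,1))
x=read_eef_pos(); movel([x[0],x[1],.42],speed=.3)
move_ptp(world(p,knob(0)+[0,0,90]),q)
move_gripper(.05,20)
f0=np.array(read_ft_force()); print("f0",f0,read_time_s())
cv2.imwrite("pics/side_a.png",read_camera("side")[100:400,180:580,::-1].repeat(2,0).repeat(2,1))
for z in(50,30,15,4):
    movel(world(p,knob(0)+[0,0,z]),q,speed=.1); print(z,np.round(np.array(read_ft_force())-f0,1))
move_gripper(.012,20); print("gap",read_finger_gap(),read_grasp_force(),np.round(RG.inv().apply(R.from_euler("z",-p[2]).apply(np.array(read_ft_force())-f0)),1))
print(read_time_s(),[ (np.round(d["at"],1),d["confidence"]) for d in (read_camera("side"),tip_of("side","lock_knob"))[1]])
E
```

```text
f0 [ 0.17447139 -0.13305687  0.59515749] 6.4333
50 [-0.1  0.8  0.3]
30 [-0.3 -0.4 -0.3]
15 [0.2 0.6 0.6]
4 [-1.4 -0.6 -1.2]
gap 0.015185809959645623 20.60230404138565 [-0.8 -1.1  1.3]
8.3417 [(array([331.8, 190.4]), 0.88)]
```

View pics/side_a.png

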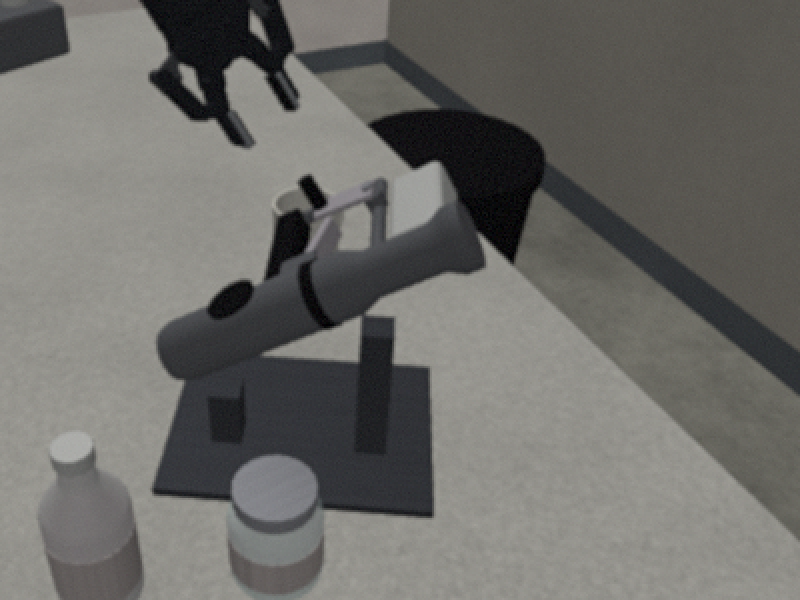

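The picture shows the open fingers in line above the knob, at about (310,190) in the crop. The fingers then closed to a 15 mm gap at 20 N, so the knob is between them. Next I loosen to a cage and swing the lock along its arc.

```bash
python3 - <<'E'
from h import *
p=np.array(json.load(open("p.json"))); q=quat(p,(1,1)); G=lambda v:np.round(RG.inv().apply(R.from_euler("z",-p[2]).apply(v)),1)
f0=np.array([.17,-.13,.6])
move_gripper(.019,20)
for a in np.arange(.22,1.77,.22):
    movel(world(p,knob(a)+[0,0,4]),q,speed=.06); print(round(a,2),G(np.array(read_ft_force())-f0))
move_gripper(.012,20); print("gap",read_finger_gap(),G(np.array(read_ft_force())-f0))
move_gripper(.045); movel(world(p,knob(1.76)+[0,0,70]),q,speed=.2)
movel(world(p,[17,0,110]),quat(p,(1,1)),speed=.25)
print(read_time_s())
im=read_camera("top")
print([(c,[(np.round(d["at"],1).tolist(),round(d["confidence"],2)) for d in tip_of(c,"lock_knob")]) for c in("top","side") if read_camera(c) is not None])
for a in(1.2,1.5,1.76): print(a,proj("top",world(p,knob(a))),proj("side",world(p,knob(a))))
cv2.imwrite("pics/side_b.png",cv2.resize(read_camera("side")[120:320,220:470,::-1],None,fx=3,fy=3))
E
```

```text
0.22 [-1.7  0.6 -0.4]
0.44 [-2.5 -1.6 -0.6]
0.66 [-2.6 -0.3 -0.8]
0.88 [-0.6  0.2 -1.2]
1.1 [ 0.2 -0.1 -0.7]
1.32 [-0.8  0.4 -0.2]
1.54 [ 0.1 -0.4 -0.8]
1.76 [-0.9 -1.1 -0.9]
gap 0.015551531820645077 [-1.  -3.9  1.6]
13.0083
[('top', [([305.5, 173.0], 0.78)]), ('side', [([367.4, 168.6], 0.95), ([325.4, 223.7], 0.66)])]
1.2 [298.95804763 186.73021036] [351.90714942 177.10567549]
1.5 [300.86393083 179.37444666] [358.65555831 173.36268642]
1.76 [304.18010488 173.72390375] [364.54463895 170.87034845]
```

View pics/side_b.png

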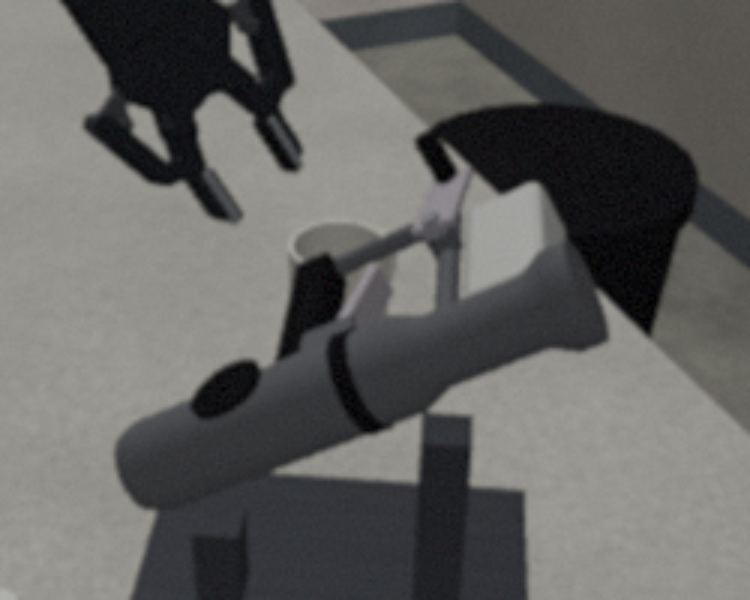

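The picture shows the lock bar swung away, knob at (435,158) in the crop. The network reading agrees with about 1.8 rad. Now I go over the grip and trigger and find the grip by touch.

```bash
python3 - <<'E'
from h import *
p=np.array(json.load(open("p.json"))); q=quat(p,(1,0)); G=lambda v:np.round(RG.inv().apply(R.from_euler("z",-p[2]).apply(v)),1)
move_ptp(world(p,[19,-2,100]),q); move_gripper(.085,20); pause(.2)
f0=np.mean([read_ft_force() for _ in range(5)],0)
F=lambda:G(np.mean([read_ft_force() for _ in range(3)],0)-f0)
for z in(60,30,15,5,-4):
    movel(world(p,[19,-2,z]),q,speed=.12); f=F(); print(z,f)
    if np.abs(f).max()>5: movel(world(p,[19,-2,60]),q); raise SystemExit("contact")
move_gripper(.072); print("gap",read_finger_gap(),F())
x=20.
while x<29:
    movel(world(p,[x,-2,-4]),q,speed=.03); f=F(); print(x,f)
    if f[0]<-3: break
    x+=.7
json.dump([x,list(f0)],open("t.json","w")); print(read_time_s(),read_finger_gap())
E
```

```text
60 [-0.2 -0.2  0.7]
30 [-0.9 -0.3 -1. ]
15 [-0.8 -0.  -0.1]
5 [-0.1  0.2 -0.3]
-4 [0.1 1.1 0.7]
gap 0.07208741675946569 [ 0.6 -0.5 -0.9]
20.0 [-0.5 -0.3 -0.3]
20.7 [ 0.8 -0.4 -0.5]
21.4 [-0.7 -0.5 -0.8]
22.099999999999998 [-0.7  0.3  0.6]
22.799999999999997 [-0.1 -1.6 -0.1]
23.499999999999996 [-1.9 -0.9  0.3]
24.199999999999996 [-3.5 -0.8  0.8]
18.4583 0.07201187383977257
```

```bash
python3 - <<'E'
from h import *
p=np.array(json.load(open("p.json"))); q=quat(p,(1,0)); G=lambda v:np.round(RG.inv().apply(R.from_euler("z",-p[2]).apply(v)),1)
x0,f0=json.load(open("t.json")); F=lambda:G(np.mean([read_ft_force() for _ in range(3)],0)-f0)
xc=lambda g:-12.9+g/2
g=72
while g>40:
    g-=3 if g>57 else 1.5
    movel(world(p,[xc(g),-2,-4]),q,speed=.05); move_gripper(g/1e3,20)
    f=F(); h=read_finger_gap()*1e3; gf=read_grasp_force(); print(round(g,1),round(h,2),round(gf,1),f)
    if abs(f[0])>14 or gf>27: print("STOP"); break
    if h>g+1 and gf>15: break
print(read_time_s()); 
E
```

```text
69 68.93 0.8 [-2.3 -1.   0.5]
66 66.3 4.1 [-1.2 -0.4  1.8]
63 63.18 4.1 [ 0.5 -1.3  5.5]
60 60.23 4.0 [ 1.4 -0.2  5.8]
57 56.89 4.2 [0.9 1.  4.5]
55.5 55.8 4.6 [2.2 0.6 6.2]
54.0 53.94 4.9 [1.5 0.6 5.7]
52.5 52.43 5.3 [ 1.8 -0.   6.7]
51.0 51.49 5.6 [1.5 0.2 7.1]
49.5 49.3 6.0 [0.5 0.7 7. ]
48.0 48.12 6.3 [1.8 0.6 7.8]
46.5 46.71 6.6 [0.9 0.4 6.9]
45.0 44.94 8.0 [ 1.7 -0.6  8.5]
43.5 43.74 10.5 [ 0.9 -0.5  9.9]
42.0 42.78 19.3 [ 1.7 -0.5 11.3]
40.5 42.67 19.5 [ 3.6  0.5 10. ]
25.925
```

```bash
python3 - <<'E'
from h import *
p=np.array(json.load(open("p.json"))); q=quat(p,(1,0)); G=lambda v:np.round(RG.inv().apply(R.from_euler("z",-p[2]).apply(v)),1)
x0,f0=json.load(open("t.json")); F=lambda:G(np.mean([read_ft_force() for _ in range(3)],0)-f0)
for _ in range(4): pause(.6); print(round(read_finger_gap()*1e3,2),round(read_grasp_force(),1),F())
for g in(50,58,66,74):
    move_gripper(g/1e3); movel(world(p,[-14.5+g/2,-2,-4]),q,speed=.1); print(g,F())
movel(world(p,[20,-2,-4]),q,speed=.1); move_gripper(.085); print(F(),read_grasp_force()); pause(.3)
for z in(30,100): movel(world(p,[20,-2,z]),q,speed=.12); print(z,F())
ql=quat(p,(1,1)); move_ptp(world(p,knob(1.76)+[0,0,90]),ql); move_gripper(.045)
for c in P:
    read_camera(c); print(c,[(np.round(d["at"],1).tolist(),round(d["confidence"],2)) for n in("trigger_pad","lock_knob") for d in tip_of(c,n)[:2]],proj(c,world(p,[43,-3,0])),proj(c,world(p,[24,0,0])))
cv2.imwrite("pics/side_c.png",cv2.resize(read_camera("side")[120:320,220:470,::-1],None,fx=3,fy=3)); print(read_time_s())
E
```

```text
43.18 19.5 [ 3.3 -0.2 11. ]
43.03 19.5 [ 3.5  0.3 10.2]
42.81 19.5 [ 2.9  0.  10.1]
42.83 19.5 [3.4 0.  9.4]
50 [4.5 1.2 2.7]
58 [5.2 0.7 0.7]
66 [ 2.4 -3.9 -1.9]
74 [ 0.3 -0.5 -0.6]
[ 0.2  0.2 -0.4] 0.0
30 [-0.4 -0.3 -0.2]
100 [-0.5 -0.3 -0.7]
top [([324.4, 220.1], 0.53), ([304.0, 171.5], 0.92)] [322.72154034 215.2779685 ] [317.25698269 222.35191773]
side [([342.0, 218.3], 0.53), ([363.7, 170.5], 0.87)] [342.74587993 219.02441563] [334.4385013  221.66900844]
33.9333
```

View pics/side_c.png

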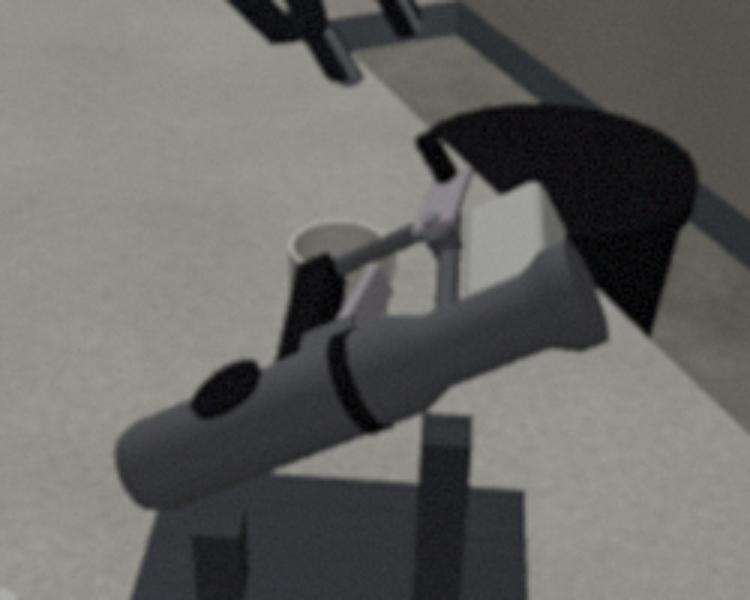

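The picture shows the trigger back out, looking as it did before the squeeze, and the lock knob still at (435,158). Now I swing the lock back to its stop.

```bash
python3 - <<'E'
from h import *
p=np.array(json.load(open("p.json"))); q=quat(p,(1,1)); G=lambda v:np.round(RG.inv().apply(R.from_euler("z",-p[2]).apply(v)),1)
x0,f0=json.load(open("t.json")); f0=np.mean([read_ft_force() for _ in range(5)],0)
F=lambda:G(np.mean([read_ft_force() for _ in range(3)],0)-f0)
for z in(40,20,4): movel(world(p,knob(1.76)+[0,0,z]),q,speed=.12); print(z,F())
move_gripper(.019,20); print(read_finger_gap())
for a in np.arange(1.54,-.01,-.22): movel(world(p,knob(a)+[0,0,4]),q,speed=.06); print(round(a,2),F())
for d in(2,4,6,8):
    movel(world(p,knob(0)+[-.5*d,-d,4]),q,speed=.04); f=F(); print(d,f)
    if np.hypot(*f[:2])>9: break
movel(world(p,knob(0)+[0,0,4]),q,speed=.04); move_gripper(.045); print(F())
movel(world(p,knob(0)+[0,0,90]),q,speed=.15); movel(world(p,knob(0)+[-80,0,160]),q,speed=.25)
for c in P:
    read_camera(c); print(c,[(np.round(d["at"],1).tolist(),round(d["confidence"],2)) for n in("trigger_pad","lock_knob") for d in tip_of(c,n)[:2]],*[proj(c,world(p,knob(a))).round(1) for a in(0,.1,.2)])
cv2.imwrite("pics/top_d.png",cv2.resize(read_camera("top")[150:310,220:420,::-1],None,fx=3.7,fy=3.7)); print(read_time_s())
E
```

```text
40 [-1.7  0.2  0.1]
20 [ 1.   0.2 -0.1]
4 [ 0.6  0.4 -0.2]
0.019019356307856422
1.54 [-0.7  0.6  1. ]
1.32 [1.  0.6 0.3]
1.1 [0.9 1.8 1.2]
0.88 [-0.2 -0.8 -0.5]
0.66 [-0.3 -0.6 -0.5]
0.44 [-0.3  0.5  0. ]
0.22 [-0.  -0.4 -0.4]
0.0 [0.7 0.4 0.9]
2 [ 2.3  0.4 -1.7]
4 [ 4.   1.2 -2.9]
6 [ 6.2  5.2 -6.2]
8 [ 7.9  7.9 -8.9]
[ 0.8 -0.8 -0.1]
top [([324.6, 220.8], 0.69), ([313.3, 214.3], 0.89), ([324.8, 217.8], 0.29)] [311.9 212.6] [309.8 211.3] [307.8 209.7]
side [([342.4, 218.1], 0.71), ([317.3, 379.9], 0.3), ([332.7, 194.9], 0.96)] [334.7 195.1] [335.2 193.8] [335.8 192.3]
41.525
```

View pics/top_d.png

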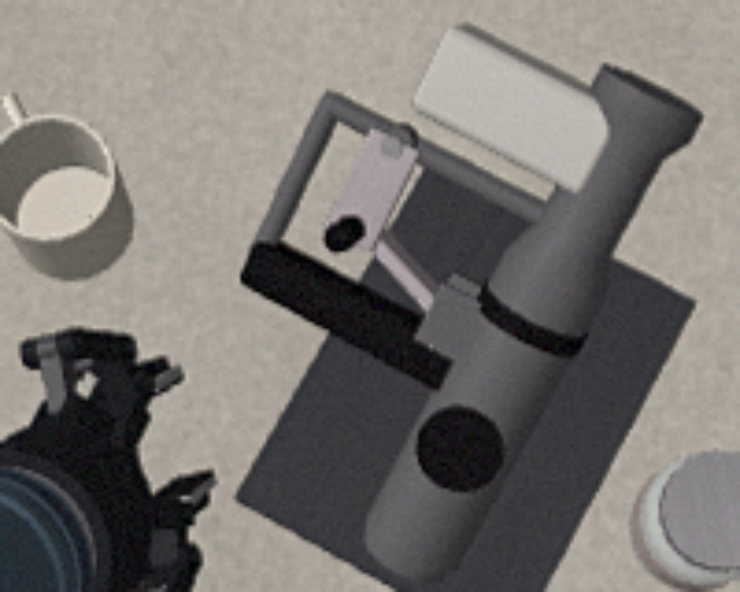

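The picture shows the bar back across the opening, knob at (345,233), hand clear. The push reached the stop, with force rising to 11 N. One numeric check against the starting picture, then hand in.

```bash
python3 - <<'E'
from h import *
for c,(r0,r1,c0,c1) in (("top",(203,218,300,320)),("side",(184,204,325,346))):
    a=cv2.imread(f"pics/{c}0.png")[r0:r1,c0:c1].max(2); b=read_camera(c)[r0:r1,c0:c1].max(2)
    print(c,[np.round(np.argwhere(i<45).mean(0),2).tolist() for i in(a,b)],np.abs(a.astype(int)-b).mean())
    if c=="top": ok=np.abs(np.argwhere(a<45).mean(0)-np.argwhere(b<45).mean(0)).max()<.7
if ok: print(sign_off())
print(ok,read_time_s())
E
```

```text
top [[8.78, 10.88], [9.76, 12.2]] 34.95
side [[11.95, 11.04], [12.54, 10.58]] 11.91904761904762
False 41.625
```

The knob has moved about 0.07 rad in the closing direction compared with the start (+1 row, +1.3 columns, where 0.1 rad is 1.3 rows and 2.1 columns). So the bar now sits tighter against its stop than when it was found, and I'm handing in.

```bash
python3 -c "
from bench import *
print(sign_off(),read_time_s())"
```

```text
the job is handed in; nothing more can be done
the job is handed in; nothing more can be done
```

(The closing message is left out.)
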